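Shut the air and take the chisels to the sharpening stand

TASK

Knock off at the carving bench: first throw the air valve's lever upright into its middle notch, then unhook the chisel caddy from its two studs on the tool rail, set it on the bench or the stone by the chisels, and lay every chisel flat in it. Then carry the loaded caddy to the sharpening stand and set it down wholly on the top; keep the caddy level all the time, leave the air shut, and do not disturb the tub, the hammer or the brush.

Things in the scene. Friction and masses are not known exactly. Their poses are not given: they have to be found in the camera images.
- rail: timber tool rail standing fixed on the bench at the robot's left: a plank 460 mm long, 30 mm thick, spanning 60 to 150 mm above the bench, on two feet. Origin at bench level below the middle of its face; the face looks along its -x axis (towards the middle of the bench), y runs along the plank, z up. Two steel studs stick out of the face
- stud_l (a point): stud of the rail at its y = 75 mm, 125 mm above the bench: shank 7 mm in diameter and 6 mm long, then a head 16 mm in diameter and 4 mm thick, which keeps the caddy's back wall on. Point where the head begins; axes as the rail's
- stud_r (a point): stud of the rail at its y = -75 mm, 125 mm above the bench: shank 7 mm in diameter and 6 mm long, then a head 16 mm in diameter and 4 mm thick, which keeps the caddy's back wall on. Point where the head begins; axes as the rail's
- caddy: open aluminium chisel caddy (0.4 kg), 140 mm deep (x) by 240 mm long (y), hanging empty on the rail at the start, its axes parallel to the rail's. Origin at the centre of its underside, z up, back wall at +x. Walls and floor 4 mm thick; front and end walls 45 mm high, back wall 76 mm. A 48 mm high, 6 mm thick partition along y at x = 0 makes a front and a rear compartment, each 63 mm wide
- caddy_grip (a point): middle of the caddy's wooden carrying grip on the partition, 62 mm above the caddy's underside at x = y = 0; the grip is 14 mm thick (x), 110 mm long (y), and reaches from 46 to 78 mm above the underside. Axes as the caddy's
- keyhole_l (a point): centre of the wide end of a keyhole in the caddy's back wall, y = 75 mm, 30 mm above the underside: 24 mm across; a slot 10 mm wide runs up from it. Hanging, the stud's shank bears at the slot's upper end, 26 mm above this point, the head inside the caddy: raise the caddy 26 mm to bring the head to this hole, then draw it off along the rail's -x (18 mm clears the head)
- keyhole_r (a point): centre of the wide end of a keyhole in the caddy's back wall, y = -75 mm, 30 mm above the underside: 24 mm across; a slot 10 mm wide runs up from it. Hanging, the stud's shank bears at the slot's upper end, 26 mm above this point, the head inside the caddy: raise the caddy 26 mm to bring the head to this hole, then draw it off along the rail's -x (18 mm clears the head)
- caddy_fl (a point): bottom corner of the caddy, x = -70 mm, y = 120 mm
- caddy_fr (a point): bottom corner of the caddy, x = -70 mm, y = -120 mm
- caddy_bl (a point): bottom corner of the caddy, x = 70 mm, y = 120 mm
- caddy_br (a point): bottom corner of the caddy, x = 70 mm, y = -120 mm
- slab: fixed grey stone slab being carved, 320 mm (x) by 340 mm (y), in the middle of the bench. Origin at the centre of its underside, z up. Its flat dressed part, 40 mm high, runs from x = -160 mm (the edge towards the robot) to x = +70 mm; behind that is the carved relief, up to 66 mm high. Between its front edge and the robot the bench is bare, with room for the caddy set lengthwise along that edge
- chisel_point: stone chisel: a straight 12 mm thick steel bar 146 mm long (about 0.12 kg), drawn to a point. At the start it lies flat on the stone slab's flat front part; may be absent. Origin on the bar's axis at mid-length (6 mm above what it lies on), x along the bar towards the cutting end.
- chisel_flat: stone chisel: a straight 12 mm thick steel bar 146 mm long (about 0.12 kg), with a flat blade. At the start it lies flat on the stone slab's flat front part; may be absent. Origin on the bar's axis at mid-length (6 mm above what it lies on), x along the bar towards the cutting end.
- chisel_claw: stone chisel: a straight 12 mm thick steel bar 146 mm long (about 0.12 kg), with a toothed blade. At the start it lies flat on the stone slab's flat front part; may be absent. Origin on the bar's axis at mid-length (6 mm above what it lies on), x along the bar towards the cutting end.
- chisel_round: stone chisel: a straight 12 mm thick steel bar 146 mm long (about 0.12 kg), with a round-nosed blade. At the start it lies flat on the stone slab's flat front part; may be absent. Origin on the bar's axis at mid-length (6 mm above what it lies on), x along the bar towards the cutting end.
- air_valve: compressed-air hand valve on a 90 x 80 mm foot plate, fixed to the bench right of the slab. Origin at the centre of its underside, z up; the lever swings in its x-z plane. A toothed steel sector beside the lever has three notches, a brass index beside the middle one
- air_lever (a joint): angle of the valve's lever: 0 upright in the middle notch (air shut, brass index); about +0.5 leaning to the valve's -x side (towards the robot) in the notch where it starts, about -0.5 in the notch on the far side. A sprung plunger snaps it into the nearest notch when let go, the crests being at +-0.25; about 4 N at the knob pushes it over a crest
- air_hinge (a point): pivot of the valve's lever, 95 mm above the bench; axes as the valve's
- air_knob (a point): centre of the lever's black ball knob, 28 mm in diameter, 100 mm from the pivot (stem 10 mm thick)
- stand: low slatted wooden sharpening stand fixed on the bench at the robot's right, flat top 200 mm (x) by 300 mm (y), 50 mm above the bench. Origin at bench level below its centre, z up
- tub: bystander: round orange plastic tub, 76 mm across and 54 mm high, origin at the centre of its underside
- club_hammer: bystander: club hammer lying on the bench, steel head 40 x 95 x 40 mm, shaft to its -x, origin at the underside midway along
- bench_brush: bystander: wooden bench brush 200 mm long, 46 mm high, origin at the underside of its middle
Things that resemble listed ones, but are neither listed nor needed, are in the scene too. Leave any pink or red look-alike of the chisel_round alone.

How it is judged:
On the way, in this order (a step that is already met when the one before it is completed fails the run):
1. the air lever stands in its middle notch (within 0.1 rad), the caddy still hanging (value of joint air_lever between -0.1 and 0.1 rad and x of caddy in the frame of rail above -0.08 m), for 0.3 s.
2. the caddy has come off its studs, well clear of the rail (50 mm or more from its face) (x of caddy in the frame of rail below -0.12 m), for 0.2 s.
3. all the chisels lie in the caddy while it stands on the bench or the slab, not on the stand (x of chisel_point in the frame of caddy between -0.066 and 0.066 m and y of chisel_point in the frame of caddy between -0.118 and 0.118 m and z of chisel_point in the frame of caddy between 0 and 0.042 m and angle between chisel_point's own x axis and vertical between 1.3 and 1.84 rad and x of chisel_flat in the frame of caddy between -0.066 and 0.066 m and y of chisel_flat in the frame of caddy between -0.118 and 0.118 m and z of chisel_flat in the frame of caddy between 0 and 0.042 m and angle between chisel_flat's own x axis and vertical between 1.3 and 1.84 rad and x of chisel_claw in the frame of caddy between -0.066 and 0.066 m and y of chisel_claw in the frame of caddy between -0.118 and 0.118 m and z of chisel_claw in the frame of caddy between 0 and 0.042 m and angle between chisel_claw's own x axis and vertical between 1.3 and 1.84 rad and x of chisel_round in the frame of caddy between -0.066 and 0.066 m and y of chisel_round in the frame of caddy between -0.118 and 0.118 m and z of chisel_round in the frame of caddy between 0 and 0.042 m and angle between chisel_round's own x axis and vertical between 1.3 and 1.84 rad and horizontal distance between caddy and stand above 0.22 m and linear speed of caddy below 0.03 m/s and height (world z) of caddy below 0.05 m), for 0.3 s.
At the end, for the whole second after the job is handed in: the caddy stands at rest wholly on the stand's top (all four bottom corners over it, 2 mm allowed), every chisel lies in it (mid-point between its walls and less than 42 mm above the underside, bar within 15 degrees of level), and the air lever is in the middle notch (within 0.1 rad) (value of joint air_lever between -0.1 and 0.1 rad and x of chisel_point in the frame of caddy between -0.066 and 0.066 m and y of chisel_point in the frame of caddy between -0.118 and 0.118 m and z of chisel_point in the frame of caddy between 0 and 0.042 m and angle between chisel_point's own x axis and vertical between 1.3 and 1.84 rad and x of chisel_flat in the frame of caddy between -0.066 and 0.066 m and y of chisel_flat in the frame of caddy between -0.118 and 0.118 m and z of chisel_flat in the frame of caddy between 0 and 0.042 m and angle between chisel_flat's own x axis and vertical between 1.3 and 1.84 rad and x of chisel_claw in the frame of caddy between -0.066 and 0.066 m and y of chisel_claw in the frame of caddy between -0.118 and 0.118 m and z of chisel_claw in the frame of caddy between 0 and 0.042 m and angle between chisel_claw's own x axis and vertical between 1.3 and 1.84 rad and x of chisel_round in the frame of caddy between -0.066 and 0.066 m and y of chisel_round in the frame of caddy between -0.118 and 0.118 m and z of chisel_round in the frame of caddy between 0 and 0.042 m and angle between chisel_round's own x axis and vertical between 1.3 and 1.84 rad and x of caddy_fl in the frame of stand between -0.102 and 0.102 m and y of caddy_fl in the frame of stand between -0.152 and 0.152 m and z of caddy_fl in the frame of stand between 0.043 and 0.056 m and x of caddy_fr in the frame of stand between -0.102 and 0.102 m and y of caddy_fr in the frame of stand between -0.152 and 0.152 m and z of caddy_fr in the frame of stand between 0.043 and 0.056 m and x of caddy_bl in the frame of stand between -0.102 and 0.102 m and y of caddy_bl in the frame of stand between -0.152 and 0.152 m and z of caddy_bl in the frame of stand between 0.043 and 0.056 m and x of caddy_br in the frame of stand between -0.102 and 0.102 m and y of caddy_br in the frame of stand between -0.152 and 0.152 m and z of caddy_br in the frame of stand between 0.043 and 0.056 m and linear speed of caddy below 0.02 m/s); the robot touches nothing.
It fails at once if the caddy is tilted more than 20 degrees (angle between caddy's own z axis and vertical above 0.35 rad).
It fails at once if the tub, the hammer or the brush is shifted more than 30 mm (distance of any of tub, club_hammer, bench_brush from where it was at the start of the episode above 0.03 m).
Of chisel_point, chisel_flat, chisel_claw, chisel_round only 2 to 4 are there at a start; the rules pass over those that are not, and their reading is None.
At some moment in a run one of chisel_point, chisel_flat, chisel_claw, chisel_round may be knocked a few centimetres aside while the robot is not near it.
It also fails if it takes over 210 s, if anything falls off the work surface, if the arm or the gripper's body presses on something with over 40 N, if the wrist force passes 120 N, or if a joint passes its speed limit or range.

ROBOT

A 7-joint arm with a two-finger parallel gripper is mounted at the origin on the work surface. World frame = base frame: x ahead of the robot, y to its left, z up, the work surface at z = 0. Lengths are in m, angles in rad, forces in N, time in s.
With the tool pointing down it reaches from about 0.425 to 0.875 m from the base axis. Payload 4.7 kg.
Tool frame: the origin (TCP) lies between the finger pads; the fingertips stand 25 mm ahead of it and the grasp point (between the pads) lies 6 mm ahead of it; z points along the fingers, y is the line along which they close (so a half turn about z gives the same grasp; the last joint's range is limited). The gripper opens to 87 mm and grips with 3 to 60 N. Pads are 19 mm wide; open, the fingers measure 117 mm over their backs; the gripper's body (75 mm by 190 mm) begins 51 mm behind the grasp point.
Start: joints at [1.165, 0.321, -0.07, 1.45, 0.023, 1.371, -0.057], TCP at [0.265, -0.594, 0.248] pointing down, gripper open.
Joint ranges: [-2.86, 2.86], [-0.3, 2.09], [-1.38, 1.24], [0.06, 2.45], [-1.56, 4.7], [0.09, 2.05], [-2.69, 2.69]. Speed limits (rad/s): [2.57, 2.57, 3.14, 3.14, 3.14, 3.14, 3.14].

INTERFACE

Orientations are given as [roll, pitch, yaw] about the fixed x, y, z axes, in that order (R = Rz(yaw) Ry(pitch) Rx(roll)).
In Python, from rig import bot gives the robot as it stands.
- The arm moves only by the shell command python3 -m inch 'ROWS' [FORCE]. ROWS is JSON, a list that holds one entry, the list of rows, each a list of 7 numbers: the shift along the tool's x, y, z in mm, then the turn, a rotation vector about the tool's x, y, z in rad, then the finger opening in mm, from 0 to 87. In form: [[[tx, ty, tz, wx, wy, wz, grip], ...]]. A call has 1 to 8 rows; each row is the pose to reach, as a shift and turn from the pose commanded when the call began, along the tool's axes at that moment; what a row does not reach only later rows make up. A row lasts 1/10 s, in which the tool goes at most 50 mm and 8.59 degrees, less where a joint would pass 70% of its speed; a pose out of reach is approached as far as the arm can. A call with a gripper value outside its range is refused whole. The fingers move at their own pace and stop on an object; FORCE is the grip in N (left out, the last holds). Time passes only in rows, so rows that repeat a pose let the fingers close. It gives the time, the measured TCP pose, the force, the opening and the grip force at its end, in the units of the state.
- bot.get_obs(): the state, without advancing time (a new reading comes with each control period).
- bot.camera(name): name is "scene" or "top"; returns the picture (420x560x3 uint8, red, green, blue); there is no depth.
- bot.calibration(name): a dict with "K" (3x3 intrinsics, pixels), "D" ([k1, k2, p1, p2, k3] as OpenCV has them; the pictures are not rectified), "position" and "orientation" of the camera in the world. Camera axes: x right, y down, z forward; pixel columns grow to the right and rows downward; lengths in m; the calibration is good to about 2 mm. A picture is of the moment at which its call begins. calibration takes no time and is no camera call.
- bot.sign_off(): hands the job in; it is judged then, once.
Trained networks look in the newest picture that a camera, given by its name, has taken for a name from the list of things; names that differ only in an ending like _2 or _b are one class to them, and where a whole thing is asked for, a point or a joint stands for the part that bears it (a point fixed in the world has none). Each returns a list of dicts, best first, with "confidence" (0 to 1); they miss things now and then, are a little off and sometimes report something else, mostly with a low value. They report only what shows in the picture. A call takes as long as a camera call. They do not tell look-alikes from the thing itself.
- bot.look_for(camera, thing): "at" ([column, row] in pixels, amid what is visible of it).
The state is a dict: "time": time; "q": joint angles; "joint_vel": joint speeds; "effort": joint torques, N m; "position": TCP position; "orientation": TCP orientation; "wrist_force": force on the tool from outside, world axes, zero at the start; "ft_torque": the same for the moment, N m; "width": finger opening in m; "finger_force": force on a finger pad.
Only numpy, scipy, OpenCV 4.12 (cv2) and the standard library are available. Lean on these libraries where they do the work, as an engineer would, in place of code of your own. Each camera call takes 0.05 s, during which the arm holds its last target. There are 200 camera calls.

## Working session

There is one attempt and no reset: what is moved stays moved. The work goes in short steps, Python scripts to look and compute and a shell command to move; the robot and the scene stay as the last step left them, time stands still between calls to the robot, and variables do not carry over. Pictures are saved under pics/ and viewed, at most 14 in all, crops included, and the job is handed in when it is done.

```bash
ls; mkdir -p pics; python3 - <<'E'
from rig import bot
import cv2
for c in("scene","top"):
    cv2.imwrite(f"pics/{c}0.png",bot.camera(c)[:,:,::-1]); k=bot.calibration(c); print(c,k)
    for t in("rail","stud_l","stud_r","caddy","caddy_grip","slab","chisel_point","chisel_flat","chisel_claw","chisel_round","air_valve","air_knob","air_hinge","stand","tub","club_hammer","bench_brush"):
        print(t,[( [round(float(v)) for v in d["at"]],round(d["confidence"],2)) for d in bot.look_for(c,t)][:5])
print(bot.get_obs())
E
```

```text
pics
scene {'K': array([[404.07079986,   0.        , 279.2990379 ],
       [  0.        , 404.07079986, 209.29589256],
       [  0.        ,   0.        ,   1.        ]]), 'D': array([0.02219264, 0.        , 0.        , 0.        , 0.        ]), 'position': array([1.3109464 , 0.42335731, 0.94302398]), 'orientation': array([-2.32238515, -0.00850376,  1.97984651])}
rail [([358, 249], 0.73), ([384, 279], 0.62), ([167, 236], 0.5), ([177, 187], 0.2)]
stud_l [([389, 280], 0.71), ([165, 239], 0.45)]
stud_r [([389, 280], 0.71), ([165, 239], 0.45)]
caddy [([353, 249], 0.92)]
caddy_grip [([355, 248], 0.82), ([109, 227], 0.39)]
slab [([144, 185], 0.6), ([227, 292], 0.55), ([354, 247], 0.49)]
chisel_point [([231, 252], 0.69), ([356, 251], 0.39)]
chisel_flat [([388, 278], 0.72)]
chisel_claw [([274, 271], 0.64)]
chisel_round [([251, 266], 0.64), ([436, 320], 0.58), ([220, 187], 0.55), ([357, 246], 0.42)]
air_valve [([168, 236], 0.9)]
air_knob [([173, 187], 0.65)]
air_hinge [([169, 234], 0.91)]
stand [([147, 183], 0.75), ([385, 279], 0.64), ([355, 250], 0.34)]
tub []
club_hammer [([109, 230], 0.93)
[... 1158 characters left out ...]
)]
{'time': 1.8, 'q': array([ 1.16506526,  0.32099109, -0.07012887,  1.4505118 ,  0.02260751,
        1.3707936 , -0.0568834 ]), 'joint_vel': array([-0.00052509,  0.00015505, -0.00227605, -0.00023338,  0.00129265,
       -0.00038097, -0.00086462]), 'effort': array([ 1.51065984e-05, -4.91089976e+01, -4.03144173e-01, -3.12765419e+01,
       -6.35793200e-02,  3.35737830e-02,  6.62587979e-06]), 'position': array([ 0.26494201, -0.59356926,  0.24758661]), 'orientation': array([3.14150831e+00, 4.25840764e-05, 4.19895833e-01]), 'wrist_force': array([ 0.48675138,  0.09111025, -0.48601765]), 'ft_torque': array([ 0.04992148, -0.01448686, -0.0264447 ]), 'finger_force': 0.0, 'width': 0.08704543507644077}
```

```bash
python3 - <<'E'
import cv2
a=cv2.imread("pics/top0.png")[90:330,90:510]; cv2.imwrite("pics/a.png",cv2.resize(a,(800,457),interpolation=cv2.INTER_CUBIC))
b=cv2.imread("pics/scene0.png")[120:380,60:520]; cv2.imwrite("pics/b.png",cv2.resize(b,(800,452),interpolation=cv2.INTER_CUBIC))
E
```

```text
(no output)
```

View pics/a.png

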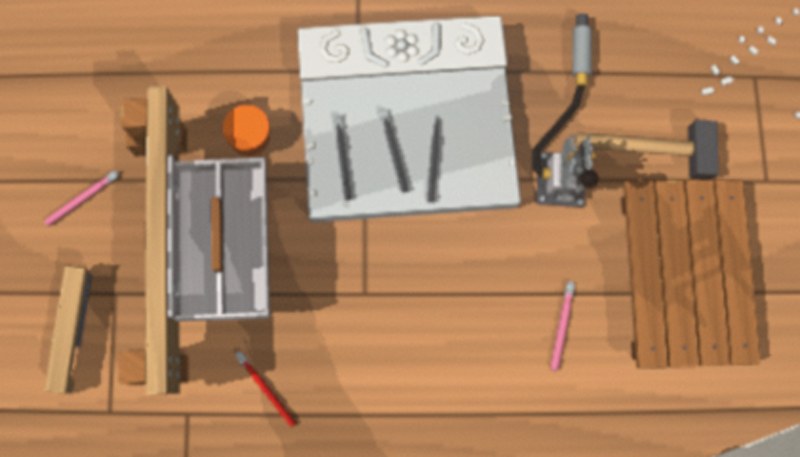

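View pics/b.png

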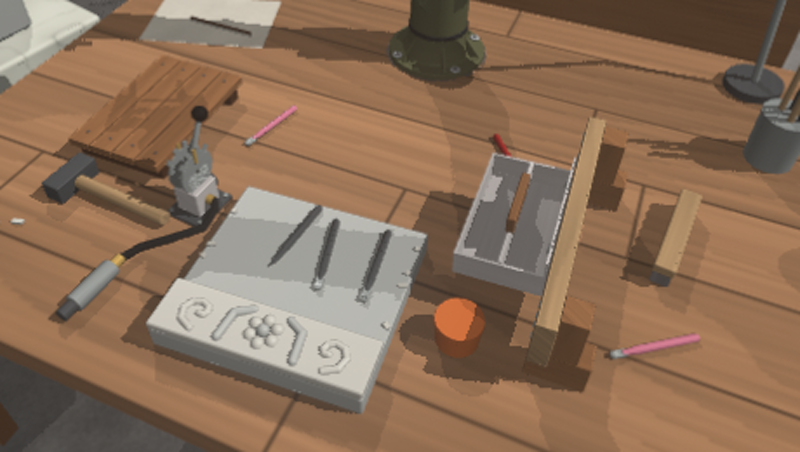

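The top crop shows three dark chisels on the slab, at crop (345,157), (396,150) and (435,158). Three things could be mistaken for them, and I'll leave all three: pink ones at (80,197) and (563,325), and a red one at (265,388). The caddy is around (217,238), the grip at (217,234), the valve at (565,180) and the stand at (695,272). The scene crop agrees.

```bash
cat > h.py <<'E'
import numpy as np,cv2
from rig import bot
from scipy.spatial.transform import Rotation as R
def ray(c,px):
    k=bot.calibration(c); u=cv2.undistortPoints(np.array([[px]],float),k["K"],k["D"])[0,0]
    return np.array(k["position"]),R.from_euler("xyz",k["orientation"]).apply([u[0],u[1],1])
def at(c,px,z):
    p,d=ray(c,px); return p+d*(z-p[2])/d[2]
def proj(c,P):
    k=bot.calibration(c); M=R.from_euler("xyz",k["orientation"]).as_matrix().T
    return cv2.projectPoints(np.atleast_2d(np.array(P,float)),cv2.Rodrigues(M)[0],-M@k["position"],k["K"],k["D"])[0][:,0]
def tri(a,b):
    A=np.zeros((3,3));y=np.zeros(3)
    for c,px in(("scene",a),("top",b)):
        p,d=ray(c,px); d/=np.linalg.norm(d); N=np.eye(3)-np.outer(d,d); A+=N;y+=N@p
    return np.linalg.solve(A,y)
def mv(target,rpy=None):
    "shift in tool axes (mm) and rotvec from measured pose to the target"
    o=bot.get_obs(); T=R.from_euler("xyz",o["orientation"])
    s=T.inv().apply(np.array(target)-o["position"])*1000
    w=np.zeros(3) if rpy is None else (T.inv()*R.from_euler("xyz",rpy)).as_rotvec()
    return s.round(1),w.round(4)
E
cat > t.py <<'E'
from h import *
np.set_printoptions(precision=4,suppress=True)
f=lambda u,v:(89.74+u*.525,89.74+v*.525)
g=lambda u,v:(59.7+u*.575,119.7+v*.575)
for n,u,v,z in [("rail topL",147,87,.15),("TR",167,87,.15),("BR",167,392,.15),("BL",147,392,.15),
 ("caddy rim front far",266,158,.114),("rim front near",268,316,.114),("back far",170,160,.145),("back near",170,318,.145),
 ("grip far",217,198,.147),("grip near",217,271,.147),
 ("slab near L",310,218,.04),("slab near R",520,205,.04),("slab far L",299,30,.066),
 ("c1a",338,114,.046),("c1b",349,199,.046),("c2a",386,109,.046),("c2b",405,191,.046),("c3a",438,118,.046),("c3b",432,201,.046),
 ("knob",589,178,.18),("stand fl",625,182,.05),("fr",752,181,.05),("nl",637,367,.05),("nr",760,362,.05),("pink",570,283,.01),("pink",555,369,.01),("red",240,355,.01),("red",295,424,.01),("tub",247,128,.054),("hammer",704,150,.04),("hh",590,143,.02)]:
    print(n,at("top",f(u,v),z))
print("knob tri",tri(g(200,114),f(589,178)))
E
python3 t.py
```

```text
rail topL [0.7425 0.4354 0.15  ]
TR [0.742  0.4044 0.15  ]
BR [0.2869 0.3833 0.15  ]
BL [0.2865 0.412  0.15  ]
caddy rim front far [0.6397 0.2547 0.114 ]
rim front near [0.3989 0.2462 0.114 ]
back far [0.6279 0.3947 0.145 ]
back near [0.3923 0.3839 0.145 ]
grip far [0.5688 0.3213 0.147 ]
grip near [0.4604 0.3175 0.147 ]
slab near L [0.5626 0.1915 0.04  ]
slab near R [ 0.5842 -0.144   0.04  ]
slab far L [0.8739 0.2128 0.066 ]
c1a [0.7346 0.1481 0.046 ]
c1b [0.5922 0.1296 0.046 ]
c2a [0.7432 0.07   0.046 ]
c2b [0.6053 0.0405 0.046 ]
c3a [ 0.7279 -0.0144  0.046 ]
c3b [ 0.589  -0.0023  0.046 ]
knob [ 0.5908 -0.2191  0.18  ]
stand fl [ 0.6206 -0.3152  0.05  ]
fr [ 0.6244 -0.5323  0.05  ]
nl [ 0.3246 -0.3177  0.05  ]
nr [ 0.3289 -0.5206  0.05  ]
pink [ 0.4623 -0.2269  0.01  ]
pink [ 0.3245 -0.1973  0.01  ]
red [0.3473 0.3021 0.01  ]
red [0.24   0.2134 0.01  ]
tub [0.7084 0.2945 0.054 ]
hammer [ 0.6795 -0.4579  0.04  ]
hh [ 0.6955 -0.2699  0.02  ]
knob tri [ 0.5901 -0.2179  0.1809]
```

```bash
python3 - <<'E'
import cv2,numpy as np
a=cv2.imread("pics/top0.png");b=cv2.imread("pics/scene0.png")
rs=lambda i,w,h:cv2.resize(i,(w,h),interpolation=cv2.INTER_CUBIC)
L=rs(a[150:210,360:410],400,480); Rr=rs(b[170:260,140:215],400,480)
cv2.imwrite("pics/c.png",np.hstack([L,Rr]))
cv2.imwrite("pics/d.png",rs(a[140:205,250:340],800,578))
E
```

```text
(no output)
```

View pics/c.png

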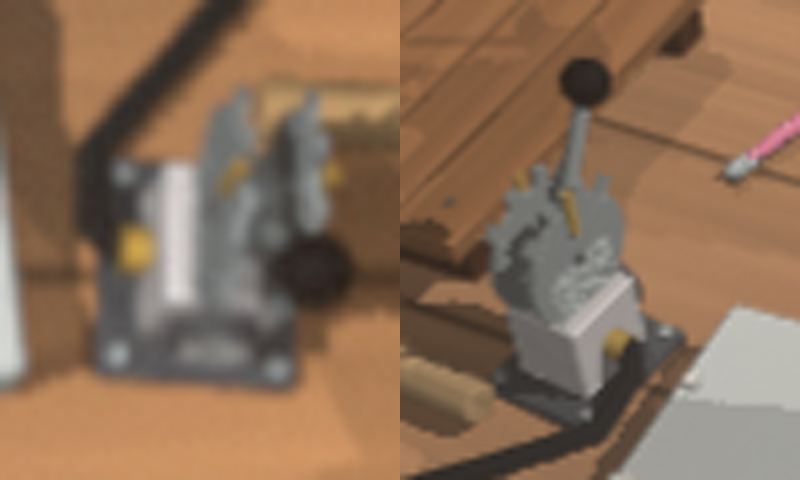

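View pics/d.png

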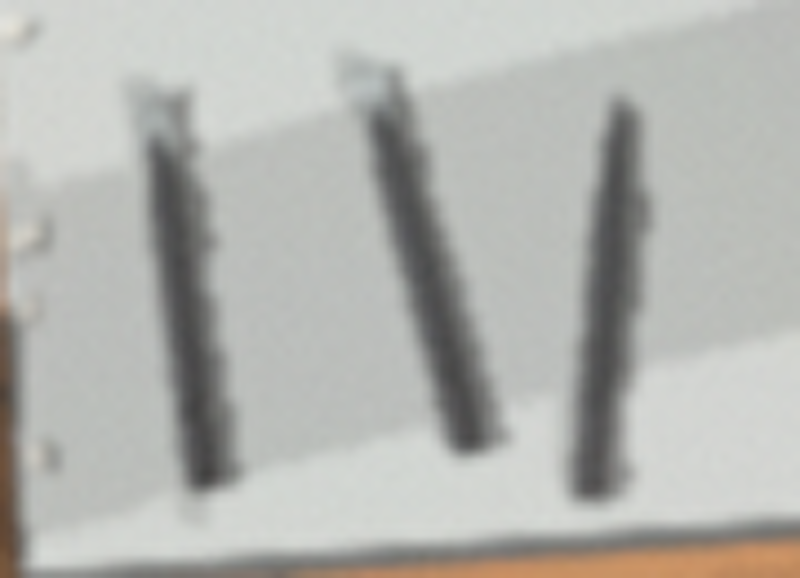

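The chisel close-up shows three steel-tipped dark bars, all real: blades at (140,85) and (352,65), and a point at (622,95). In the valve crop the black knob is at (312,268) and leans towards the robot. The foot plate is within about 3° of square.

```bash
python3 - <<'E'
from h import *
print(mv((.535,-.219,.248),(np.pi,0,0)))
s=lambda u,v:(250+u*.1125-.44,140+v*.1125-.44)
for a,b in [((143,90),(205,485)),((355,68),(466,445)),((622,95),(593,495))]:
    A,B=at("top",s(*a),.048),at("top",s(*b),.048); print(A.round(4),B.round(4),((A+B)/2).round(4),np.hypot(*(A-B)[:2]).round(3),np.arctan2(*(A-B)[1::-1]).round(3))
E
```

```text
(array([ 399.3, -231.9,   -0.4]), array([1.000e-04, 0.000e+00, 4.199e-01]))
[0.7335 0.1528 0.048 ] [0.592  0.1305 0.048 ] [0.6628 0.1417 0.048 ] 0.143 0.156
[0.7416 0.0791 0.048 ] [0.606  0.0417 0.048 ] [0.6738 0.0604 0.048 ] 0.141 0.269
[ 0.7319 -0.0138  0.048 ] [ 0.5886 -0.0013  0.048 ] [ 0.6603 -0.0076  0.048 ] 0.144 -0.087
```

```bash
python3 -m inch '[[[40,-23,0,0,0,0.05,0],[80,-46,0,0,0,0.15,0],[130,-75,0,0,0,0.25,0],[170,-99,0,0,0,0.35,0],[210,-122,0,0,0,0.42,0],[255,-148,0,0,0,0.42,0],[295,-171,0,0,0,0.42,0],[330,-192,0,0,0,0.42,0]]]' 20 && python3 -c "
from h import *
print(mv((.535,-.219,.197),(np.pi,0,0)))"
```

```text
time: 2.6
position: [0.4896, -0.2809, 0.248]
orientation: [3.142, -0.001, 0.002]
wrist_force: [0.2, -0.0, 0.3]
width: 0.031
finger_force: 0.0
(array([ 45.4, -61.8,  51. ]), array([ 0.    , -0.0011,  0.0019]))
```

```bash
python3 -m inch '[[[23,-31,15,0,0,0,0],[45,-62,30,0,0,0,0],[45,-62,51,0,0,0,0],[45,-62,51,0,0,0,0],[60,-62,51,0,0,0,0],[75,-61,51,0,0,0,0],[85,-61,51,0,0,0,0],[92,-61,51,0,0,0,0]]]' 
python3 -m inch '[[[6,0,0,0,0,0,0],[12,0,0,0,0,0,0],[17,0,0,0,0,0,0],[20,0,0,0,0,0,0],[22,0,0,0,0,0,0],[22,0,0,0,0,0,0],[0,0,0,0,0,0,0],[-25,0,0,0,0,0,0]]]'
python3 - <<'E'
from h import *
a=bot.camera("scene");b=bot.camera("top")
for c in("scene","top"): print([(d["at"],d["confidence"]) for d in bot.look_for(c,"air_knob")])
print(proj("scene",[(.638,-.2205,.195),(.590,-.218,.183)]),proj("top",[(.638,-.2205,.195)]))
cv2.imwrite("pics/e.png",np.hstack([cv2.resize(a[150:270,120:240,::-1],(400,400)),cv2.resize(b[140:220,350:430,::-1],(400,400))]))
E
```

```text
time: 3.4
position: [0.5731, -0.225, 0.1986]
orientation: [3.141, 0.016, -0.004]
wrist_force: [-31.7, 3.2, 28.9]
width: 0.0007
finger_force: 15.6
time: 4.2
position: [0.5549, -0.2223, 0.1958]
orientation: [-3.141, 0.0, 0.001]
wrist_force: [-0.6, -1.1, 0.9]
width: 0.0005
finger_force: 0.0
[([352.8, 248.5], 0.71), ([165.4, 194.4], 0.45)]
[([396.7, 165.6], 0.65), ([388.1, 153.1], 0.62), ([305.2, 150.8], 0.23)]
[[163.03275545 190.96015647]
 [174.21919707 184.59203361]] [[399.90472886 165.10103667]]
```

View pics/e.png

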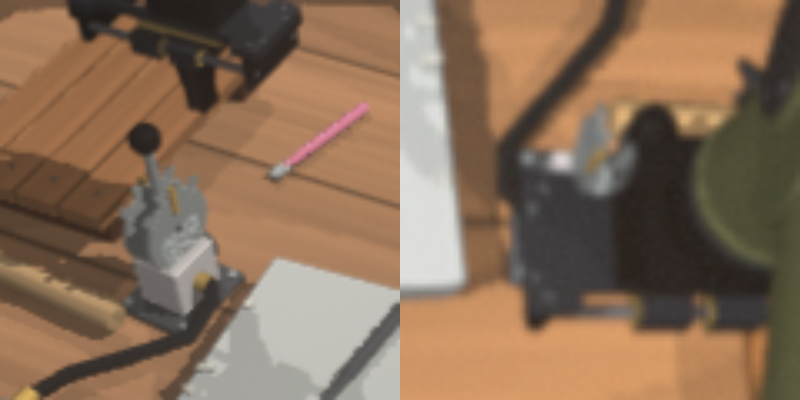

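The knob now sits at scene (163,191), which matches the upright prediction exactly. Next is the caddy.

```bash
python3 -m inch '[[[0,-20,-40,0,0,0,87],[0,-50,-54,0,0,0,87],[-5,-90,-54,0,0,0,87],[-10,-135,-54,0,0,0,87],[-15,-180,-54,0,0,0,87],[-20,-225,-54,0,0,0,87],[-25,-270,-54,0,0,0,87],[-30,-315,-54,0,0,0,87]]]' 30
python3 -m inch '[[[-2,-45,0,0,0,-0.04,87],[-4,-90,0,0,0,-0.04,87],[-6,-135,0,0,0,-0.04,87],[-8,-175,0,0,0,-0.04,87],[-10,-205,0,0,0,-0.04,87],[-10,-225,0,0,0,-0.04,87],[-10,-226,0,0,0,-0.04,87],[-10,-226,0,0,0,-0.04,87]]]' 
python3 -c "
from h import *
print(mv((.515,.3194,.137),(np.pi,0,.043)))"
```

```text
time: 5.2
position: [0.5254, 0.0948, 0.2509]
orientation: [-3.141, -0.001, 0.001]
wrist_force: [0.5, 0.3, 0.1]
width: 0.0563
finger_force: 0.0
time: 6.0
position: [0.5153, 0.3187, 0.2502]
orientation: [-3.141, 0.001, 0.041]
wrist_force: [0.1, -0.9, -1.0]
width: 0.0869
finger_force: 0.0
(array([ -0.2,  -0.7, 113.2]), array([-0.0002,  0.0006, -0.002 ]))
```

```bash
python3 -m inch '[[[0,-1,40,0,0,0,87],[0,-1,80,0,0,0,87],[0,-1,105,0,0,0,87],[0,-1,113,0,0,0,87],[0,-1,113,0,0,0,60],[0,-1,113,0,0,0,30],[0,-1,113,0,0,0,0],[0,-1,113,0,0,0,0]]]' 45
python3 -m inch '[[[0,0,0,0,0,0,0],[0,0,0,0,0,0,0],[0,0,0,0,0,0,0]]]' 
python3 -c "
from h import *
print(bot.get_obs()['wrist_force'])
cv2.imwrite('pics/f.png',cv2.resize(bot.camera('scene')[150:330,280:480,::-1],(667,600)))"
```

```text
time: 6.8
position: [0.5159, 0.3197, 0.1391]
orientation: [-3.141, -0.002, 0.04]
wrist_force: [-0.4, 0.2, 0.4]
width: 0.0628
finger_force: 0.0
time: 7.1
position: [0.5151, 0.3193, 0.1377]
orientation: [3.142, -0.0, 0.04]
wrist_force: [0.1, -0.0, 0.1]
width: 0.039
finger_force: 0.0
[ 0.08172989 -0.04255837  0.09434701]
```

View pics/f.png

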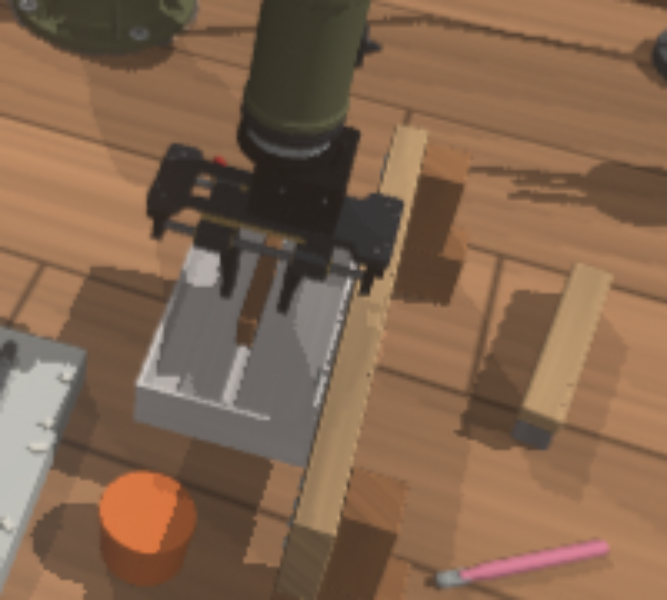

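The fingers are still closing and straddle the grip squarely, at crop (258,290). I'll finish the close.

```bash
python3 -m inch '[[[0,0,0,0,0,0,0],[0,0,0,0,0,0,0],[0,0,0,0,0,0,0],[0,0,0,0,0,0,0],[0,0,0,0,0,0,0]]]'
python3 -m inch '[[[0,0,-4,0,0,0,0],[0,0,-9,0,0,0,0],[0,0,-14,0,0,0,0],[0,0,-19,0,0,0,0],[0,0,-24,0,0,0,0],[0,0,-26,0,0,0,0],[0,0,-26,0,0,0,0],[0,0,-26,0,0,0,0]]]'
```

```text
time: 7.65
position: [0.5149, 0.3216, 0.1383]
orientation: [-3.138, -0.001, 0.041]
wrist_force: [-0.1, 5.8, 1.3]
width: 0.0135
finger_force: 44.7
time: 8.45
position: [0.5152, 0.3178, 0.1627]
orientation: [3.14, 0.001, 0.039]
wrist_force: [0.3, 0.1, -4.7]
width: 0.0137
finger_force: 44.8
```

```bash
python3 -m inch '[[[0,3,-1,0,0,0,0],[0,7,-1,0,0,0,0],[0,11,-1,0,0,0,0],[0,15,-1,0,0,0,0]]]'
python3 -m inch '[[[0,5,0,0,0,0,0],[0,10,0,0,0,0,0],[0,10,0,0,0,0,0]]]'
```

```text
time: 8.85
position: [0.5158, 0.3035, 0.1645]
orientation: [3.141, -0.0, 0.039]
wrist_force: [0.1, -0.2, -3.8]
width: 0.0133
finger_force: 44.8
time: 9.15
position: [0.5164, 0.293, 0.1644]
orientation: [3.141, -0.0, 0.038]
wrist_force: [0.2, 0.2, -3.9]
width: 0.0134
finger_force: 44.8
```

```bash
python3 -c "
from h import *
print(mv((.433,.10,.1644),(np.pi,0,.045)))"
```

```text
(array([-90.8, 189.6,   0.2]), array([ 0.001 , -0.0001, -0.0066]))
```

```bash
python3 -m inch '[[[-6,12,0,0,0,0,0],[-18,38,0,0,0,0,0],[-31,65,0,0,0,0,0],[-45,93,0,0,0,0,0],[-59,122,0,0,0,0,0],[-73,150,0,0,0,0,0],[-84,174,0,0,0,0,0],[-91,190,0,0,0,0,0]]]'
python3 -m inch '[[[0,0,10,0,0,0,0],[0,0,25,0,0,0,0],[0,0,42,0,0,0,0],[0,0,60,0,0,0,0],[0,0,75,0,0,0,0],[0,0,85,0,0,0,0],[0,0,88,0,0,0,0],[0,0,88,0,0,0,0]]]'
```

```text
time: 9.95
position: [0.4312, 0.0983, 0.1644]
orientation: [3.14, 0.0, 0.038]
wrist_force: [0.5, -0.3, -3.8]
width: 0.0136
finger_force: 44.8
time: 10.75
position: [0.4325, 0.1011, 0.0763]
orientation: [-3.141, 0.001, 0.04]
wrist_force: [-0.5, 0.3, -2.8]
width: 0.0137
finger_force: 44.8
```

```bash
python3 -m inch '[[[0,0,2,0,0,0,0],[0,0,4,0,0,0,0],[0,0,6,0,0,0,0],[0,0,6,0,0,0,0]]]'; python3 -m inch '[[[0,0,1,0,0,0,0],[0,0,2,0,0,0,0],[0,0,2,0,0,0,0]]]'
```

```text
time: 11.15
position: [0.4332, 0.101, 0.071]
orientation: [3.141, -0.001, 0.04]
wrist_force: [-0.6, 1.0, -1.8]
width: 0.0137
finger_force: 44.9
time: 11.45
position: [0.4332, 0.1012, 0.0707]
orientation: [3.141, -0.0, 0.04]
wrist_force: [-6.9, -0.3, 16.5]
width: 0.0135
finger_force: 45.0
```

```bash
python3 -m inch '[[[0,0,-2,0,0,0,40],[0,0,-2,0,0,0,40],[0,0,-2,0,0,0,40],[0,0,-2,0,0,0,40],[0,0,-40,0,0,0,40],[0,0,-85,0,0,0,40],[0,0,-130,0,0,0,40],[0,0,-150,0,0,0,40]]]'
python3 - <<'E'
from h import *
a=bot.camera("scene");b=bot.camera("top")
cv2.imwrite("pics/s1.png",a[:,:,::-1]);cv2.imwrite("pics/t1.png",b[:,:,::-1])
cv2.imwrite("pics/g.png",np.hstack([cv2.resize(a[170:330,140:440,::-1],(450,240)),cv2.resize(b[120:280,220:440,::-1],(330,240))]))
cv2.imwrite("pics/g.png",np.vstack([cv2.resize(a[190:330,150:430,::-1],(600,300),interpolation=2),cv2.resize(b[135:255,200:440,::-1],(600,300),interpolation=2)]))
E
```

```text
time: 12.25
position: [0.4345, 0.1013, 0.2226]
orientation: [3.142, -0.006, 0.04]
wrist_force: [0.3, 0.1, 0.7]
width: 0.0401
finger_force: 0.0
```

View pics/g.png

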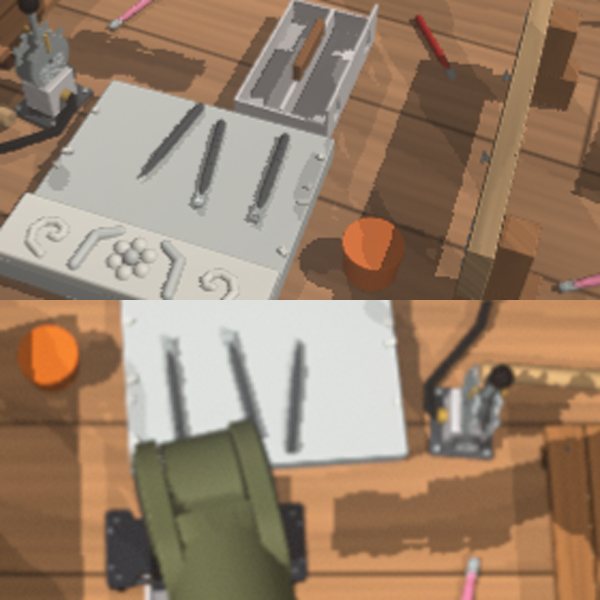

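The caddy stands level on the bench in front of the slab, and the lever is upright. All three chisels are unmoved: in the top half, c1 is near (175,390), c2 near (245,380) and c3 near (297,397).

```bash
python3 -c "
from h import *
print(mv((.6628,.1417,.0675),(np.pi,0,.156)))"
```

```text
(array([228.3, -31.5, 155.9]), array([ 0.0006, -0.0068, -0.1165]))
```

```bash
python3 -m inch '[[[30,-5,10,0,0,-0.03,40],[70,-10,25,0,0,-0.06,40],[110,-16,40,0,0,-0.116,40],[150,-21,60,0,0,-0.116,40],[190,-26,80,0,0,-0.116,40],[218,-30,100,0,0,-0.116,40],[228,-31,110,0,0,-0.116,40],[228,-31,110,0,0,-0.116,40]]]' 30
python3 -m inch '[[[0,0,0,0,0,0,40],[0,0,0,0,0,0,40]]]'; python3 -c "
from h import *
print(mv((.6628,.1417,.0675),(np.pi,0,.156)))"
```

```text
time: 13.15
position: [0.6577, 0.1406, 0.1046]
orientation: [-3.141, 0.006, 0.156]
wrist_force: [-1.3, -0.7, -0.1]
width: 0.0401
finger_force: 0.0
time: 13.35
position: [0.6587, 0.141, 0.1098]
orientation: [3.141, -0.001, 0.156]
wrist_force: [0.6, 0.3, 0.1]
width: 0.0398
finger_force: 0.0
(array([ 4.2, -0.1, 42.3]), array([ 0.0005, -0.001 ,  0.0003]))
```

```bash
python3 -m inch '[[[2,0,15,0,0,0,40],[4,0,30,0,0,0,40],[4,0,39,0,0,0,40],[4,0,42,0,0,0,40],[4,0,42,0,0,0,25],[4,0,42,0,0,0,5],[4,0,42,0,0,0,0],[4,0,42,0,0,0,0]]]'; python3 -m inch '[[[0,0,0,0,0,0,0],[0,0,0,0,0,0,0],[0,0,0,0,0,0,0]]]'
```

```text
time: 14.15
position: [0.6632, 0.1414, 0.0664]
orientation: [3.141, 0.0, 0.156]
wrist_force: [0.6, -0.4, 0.2]
width: 0.0161
finger_force: 0.1
time: 14.45
position: [0.6632, 0.1413, 0.0664]
orientation: [3.141, 0.0, 0.156]
wrist_force: [0.4, 0.1, -0.6]
width: 0.012
finger_force: 30.0
```

```bash
python3 -m inch '[[[0,0,-20,0,0,0,0],[0,0,-60,0,0,0,0],[0,0,-90,0,0,0,0],[0,0,-90,0,0,0,0]]]'; python3 -c "
from h import *
print(mv((.4618,.1379,.13),(np.pi,0,.04)))"
```

```text
time: 14.85
position: [0.666, 0.1428, 0.1622]
orientation: [-3.141, -0.009, 0.156]
wrist_force: [0.6, 0.5, -0.2]
width: 0.0114
finger_force: 30.0
(array([-202.8,  -26.8,   30.3]), array([-0.0012, -0.0091,  0.1159]))
```

```bash
python3 -m inch '[[[-25,-3,0,0,0,0.02,0],[-60,-8,0,0,0,0.06,0],[-100,-13,5,0,0,0.116,0],[-140,-18,12,0,0,0.116,0],[-175,-23,20,0,0,0.116,0],[-198,-26,27,0,0,0.116,0],[-203,-27,27,0,0,0.116,0],[-203,-27,27,0,0,0.116,0]]]';  python3 -m inch '[[[0,0,0,0,0,0,0],[0,0,0,0,0,0,0]]]'; python3 -c "
from h import *
print(mv((.4618,.1379,.039),(np.pi,0,.04)))
cv2.imwrite('pics/h.png',cv2.resize(bot.camera('scene')[170:300,250:400,::-1],(600,520)))"
```

```text
time: 15.65
position: [0.4582, 0.1364, 0.1294]
orientation: [3.141, -0.0, 0.04]
wrist_force: [0.6, 0.1, -0.2]
width: 0.0117
finger_force: 30.0
time: 15.85
position: [0.4599, 0.1368, 0.1299]
orientation: [-3.141, -0.001, 0.039]
wrist_force: [0.1, 0.1, -1.4]
width: 0.0119
finger_force: 30.0
(array([ 1.8, -1. , 90.9]), array([-0.0009, -0.0011, -0.0007]))
```

View pics/h.png

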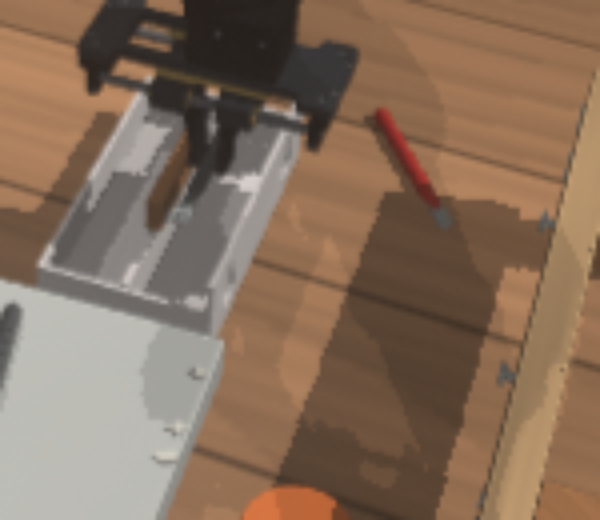

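The chisel is held over the rear compartment at crop (200,180), lined up with the caddy. Lowering it now.

```bash
python3 -m inch '[[[1,-1,20,0,0,0,0],[2,-1,45,0,0,0,0],[2,-1,65,0,0,0,0],[2,-1,80,0,0,0,0],[2,-1,88,0,0,0,0],[2,-1,91,0,0,0,0],[2,-1,91,0,0,0,0]]]';  python3 -m inch '[[[0,0,0,0,0,0,20],[0,0,0,0,0,0,20],[0,0,0,0,0,0,20],[0,0,-25,0,0,0,20],[0,0,-65,0,0,0,20],[0,0,-105,0,0,0,40],[0,0,-115,0,0,0,40],[0,0,-115,0,0,0,40]]]'; python3 -c "
from h import *
print(mv((.6738,.0604,.110),(np.pi,0,.269)))"
```

```text
time: 16.6
position: [0.4608, 0.1379, 0.0386]
orientation: [-3.141, 0.0, 0.04]
wrist_force: [-0.2, 0.4, -1.4]
width: 0.0119
finger_force: 30.0
time: 17.4
position: [0.4619, 0.138, 0.1556]
orientation: [3.141, -0.005, 0.04]
wrist_force: [1.1, -0.9, -1.2]
width: 0.0355
finger_force: 0.0
(array([208.4,  85.8,  46.7]), array([ 0.0009, -0.0048, -0.2295]))
```

```bash
cat > df.py <<'E'
from h import *
import sys
# dark-bar blobs on the slab top as seen by the scene camera, in world coordinates
im=cv2.cvtColor(bot.camera("scene"),cv2.COLOR_RGB2GRAY)
m=np.zeros_like(im); poly=proj("scene",[(.585,.18,.046),(.605,-.135,.046),(.79,-.12,.046),(.775,.19,.046)]).astype(np.int32)
cv2.fillPoly(m,[poly],255); b=((im<95)&(m>0)).astype(np.uint8)
n,l,s,c=cv2.connectedComponentsWithStats(b)
for i in range(1,n):
    if s[i,4]<25: continue
    p=np.argwhere(l==i)[:,::-1].astype(float)
    w=np.array([at("scene",q,.048)[:2] for q in p]); r=cv2.minAreaRect(w.astype(np.float32)*1000)
    (vx,vy,_,_)=cv2.fitLine(w.astype(np.float32)*1000,cv2.DIST_HUBER,0,.01,.01).ravel()
    print(np.round(r[0],1),np.round(r[1],1),"yaw",round(float(np.arctan(vy/vx)),3),s[i,4])
E
python3 df.py; cp pics/s1.png /tmp/; python3 - <<'E'
from h import *
a=cv2.imread('pics/s1.png'); b=bot.camera("scene")[:,:,::-1]
d=cv2.absdiff(a,b).max(2); y,x=np.where(d>50)
for P in[(.6738,.0604,.05),(.6603,-.0076,.05)]:
    u=proj("scene",P)[0]; u0=u.astype(int); print(u, d[u0[1]-25:u0[1]+25,u0[0]-25:u0[0]+25].max())
E
```

```text
[696.2 -33.4] [ 12.2 134.1] yaw -0.086 147
[665.9  56.2] [122.4   9.9] yaw 0.254 113
[248.42926621 263.89520817] 114
[229.48029446 253.14597049] 112
```

```bash
python3 -m inch '[[[35,14,5,0,0,-0.03,40],[70,29,10,0,0,-0.1,40],[110,45,18,0,0,-0.18,40],[150,62,27,0,0,-0.229,40],[185,76,38,0,0,-0.229,40],[204,84,45,0,0,-0.229,40],[208,86,46,0,0,-0.229,40],[208,86,46,0,0,-0.229,40]]]'
python3 -m inch '[[[0,0,0,0,0,0,40],[0,0,0,0,0,0,40]]]'; python3 -c "
from h import *
print(mv((.6738,.0604,.067),(np.pi,0,.265)))
cv2.imwrite('pics/i.png',cv2.resize(bot.camera('scene')[200:320,190:350,::-1],(640,480)))"
```

```text
time: 18.3
position: [0.6703, 0.0601, 0.105]
orientation: [-3.14, 0.004, 0.269]
wrist_force: [-0.5, 0.9, -0.8]
width: 0.0396
finger_force: 0.0
time: 18.5
position: [0.6708, 0.0613, 0.108]
orientation: [3.142, -0.0, 0.271]
wrist_force: [-0.7, 0.5, 0.2]
width: 0.04
finger_force: 0.0
(array([ 2.7,  1.7, 41. ]), array([ 0.    , -0.    ,  0.0056]))
```

View pics/i.png

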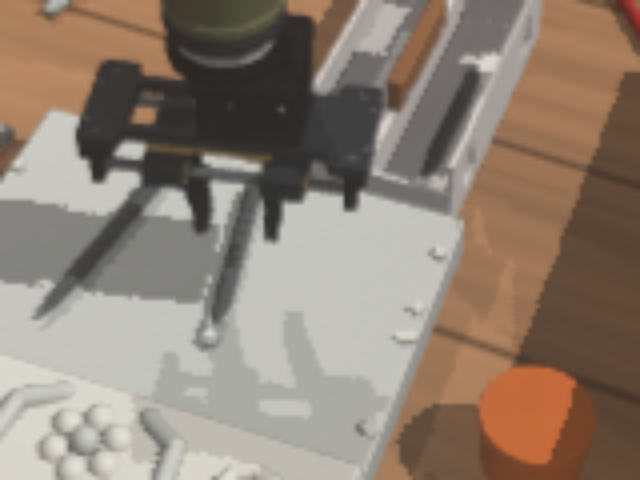

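The first chisel lies in the rear compartment at (455,120). The fingers straddle c2 at (230,260). c3 has been knocked aside and its tip is now at (40,315). Taking c2.

```bash
python3 -m inch '[[[2,1,15,0,0,0,40],[2,1,30,0,0,0,40],[2,1,38,0,0,0,40],[2,1,41,0,0,0,40],[2,1,41,0,0,0,25],[2,1,41,0,0,0,5],[2,1,41,0,0,0,0],[2,1,41,0,0,0,0]]]'; python3 -m inch '[[[0,0,0,0,0,0,0],[0,0,0,0,0,0,0],[0,0,0,0,0,0,0],[0,0,-20,0,0,0,0],[0,0,-55,0,0,0,0],[0,0,-85,0,0,0,0],[0,0,-85,0,0,0,0],[0,0,-85,0,0,0,0]]]'; python3 -c "
from h import *
print(mv((.4632+.0014,.1012-.0343,.13),(np.pi,0,.04)))"
```

```text
time: 19.35
position: [0.6739, 0.0595, 0.0663]
orientation: [3.141, 0.0, 0.269]
wrist_force: [-0.2, -1.4, 0.0]
width: 0.0163
finger_force: 0.3
time: 20.15
position: [0.6741, 0.0597, 0.1521]
orientation: [3.141, -0.001, 0.269]
wrist_force: [-0.4, -0.0, -1.6]
width: 0.0119
finger_force: 30.0
(array([-200.1,  -62.6,   21.8]), array([ 0.0004, -0.0011,  0.229 ]))
```

```bash
python3 -m inch '[[[-25,-8,0,0,0,0.02,0],[-60,-19,0,0,0,0.08,0],[-100,-31,5,0,0,0.16,0],[-140,-44,10,0,0,0.229,0],[-175,-55,15,0,0,0.229,0],[-197,-62,21,0,0,0.229,0],[-200,-62,21,0,0,0.229,0],[-200,-62,21,0,0,0.229,0]]]';  python3 -m inch '[[[0,0,0,0,0,0,0],[0,0,0,0,0,0,0]]]'; python3 -c "
from h import *
print(mv((.4646,.0669,.039),(np.pi,0,.04)))"
```

```text
time: 20.95
position: [0.4638, 0.0657, 0.1297]
orientation: [3.141, 0.001, 0.04]
wrist_force: [0.4, -0.4, -1.3]
width: 0.0115
finger_force: 30.0
time: 21.15
position: [0.4656, 0.0663, 0.1306]
orientation: [-3.141, -0.0, 0.04]
wrist_force: [-0.1, 0.3, -1.1]
width: 0.0116
finger_force: 30.0
(array([-1.1, -0.5, 91.6]), array([-0.0008, -0.0003, -0.0005]))
```

```bash
python3 -m inch '[[[-1,0,20,0,0,0,0],[-1,0,45,0,0,0,0],[-1,0,65,0,0,0,0],[-1,0,80,0,0,0,0],[-1,0,88,0,0,0,0],[-1,0,91,0,0,0,0],[-1,0,91,0,0,0,0]]]';  python3 -m inch '[[[0,0,0,0,0,0,20],[0,0,0,0,0,0,20],[0,0,0,0,0,0,20],[0,0,-25,0,0,0,20],[0,0,-65,0,0,0,20],[0,0,-105,0,0,0,40],[0,0,-115,0,0,0,40],[0,0,-115,0,0,0,40]]]'; python3 df.py; python3 -c "
from h import *
a=bot.camera('scene');b=bot.camera('top')
cv2.imwrite('pics/j.png',np.hstack([cv2.resize(a[190:290,190:290,::-1],(400,400),interpolation=2),cv2.resize(b[135:215,270:350,::-1],(400,400),interpolation=2)]))"
```

```text
time: 21.85
position: [0.464, 0.0664, 0.0395]
orientation: [-3.141, 0.0, 0.04]
wrist_force: [-0.0, 0.9, -0.9]
width: 0.0118
finger_force: 30.0
time: 22.65
position: [0.4651, 0.0663, 0.1566]
orientation: [3.141, -0.005, 0.04]
wrist_force: [0.3, -1.2, 0.4]
width: 0.0354
finger_force: 0.0
[696.2 -33.4] [ 12.2 134.1] yaw -0.086 138
```

View pics/j.png

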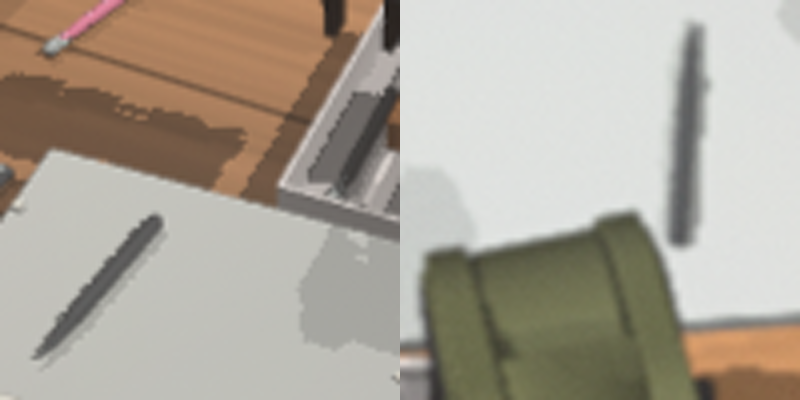

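c3 alone remains on the slab: top half from (693,22) to (681,243), scene half from (155,218) to (40,355).

```bash
python3 -c "
from h import *
A,B=at('top',(328,139),.047),at('top',(325.6,183.3),.047);print(A,B,(A+B)/2,np.arctan2(*(A-B)[1::-1]))
A,B=at('scene',(199.6,278.2),.047),at('scene',(228.3,244),.047);print(A,B,(A+B)/2,np.arctan2(*(A-B)[1::-1]))
print(mv((.696,-.033,.11),(np.pi,0,-.086)))"
```

```text
[ 0.76950633 -0.04112321  0.047     ] [ 0.62627522 -0.03041567  0.047     ] [ 0.69789078 -0.03576944  0.047     ] -0.07461823832976078
[ 0.77028004 -0.0405154   0.047     ] [ 0.62815114 -0.02935386  0.047     ] [ 0.69921559 -0.03493463  0.047     ] -0.07837027573348655
(array([229.4, 108.1,  42.5]), array([0.0004, 0.0025, 0.1256]))
```

```bash
python3 -m inch '[[[35,17,5,0,0,0.03,40],[75,36,10,0,0,0.08,40],[115,55,18,0,0,0.12,40],[155,74,27,0,0,0.12,40],[195,93,36,0,0,0.12,40],[222,106,42,0,0,0.12,40],[230,110,42,0,0,0.12,40],[230,110,42,0,0,0.12,40]]]'
python3 -m inch '[[[0,0,0,0,0,0,40],[0,0,0,0,0,0,40]]]'; python3 -c "
from h import *
print(mv((.697,-.035,.067),(np.pi,0,-.08)))"
```

```text
time: 23.6
position: [0.6971, -0.0348, 0.1098]
orientation: [-3.141, 0.004, -0.081]
wrist_force: [-0.5, 0.6, -0.6]
width: 0.0401
finger_force: 0.0
time: 23.8
position: [0.6967, -0.0331, 0.1128]
orientation: [-3.141, 0.001, -0.078]
wrist_force: [-0.4, 0.3, -0.0]
width: 0.04
finger_force: 0.0
(array([ 0.4,  1.9, 45.8]), array([-0.0001,  0.0006,  0.0016]))
```

```bash
python3 -m inch '[[[0,1,15,0,0,0,40],[0,1,30,0,0,0,40],[0,1,42,0,0,0,40],[0,1,45,0,0,0,40],[0,1,45,0,0,0,25],[0,1,45,0,0,0,5],[0,1,45,0,0,0,0],[0,1,45,0,0,0,0]]]'; python3 -m inch '[[[0,0,0,0,0,0,0],[0,0,0,0,0,0,0],[0,0,0,0,0,0,0],[0,0,-20,0,0,0,0],[0,0,-55,0,0,0,0],[0,0,-85,0,0,0,0],[0,0,-85,0,0,0,0],[0,0,-85,0,0,0,0]]]'; python3 -c "
from h import *
print(mv((.4646,.0669,.13),(np.pi,0,.04)))"
```

```text
time: 24.6
position: [0.6979, -0.0355, 0.0676]
orientation: [3.142, -0.0, -0.08]
wrist_force: [0.1, 0.1, -0.3]
width: 0.0155
finger_force: 0.0
time: 25.4
position: [0.6979, -0.0355, 0.153]
orientation: [3.141, -0.001, -0.08]
wrist_force: [0.4, -0.1, -1.5]
width: 0.0117
finger_force: 30.0
(array([-240.8,  -83.4,   22.8]), array([ 0.0003, -0.001 , -0.1202]))
```

```bash
python3 -m inch '[[[-25,-9,0,0,0,-0.02,0],[-65,-22,0,0,0,-0.06,0],[-110,-38,5,0,0,-0.12,0],[-155,-54,10,0,0,-0.12,0],[-200,-69,15,0,0,-0.12,0],[-232,-80,22,0,0,-0.12,0],[-241,-83,22,0,0,-0.12,0],[-241,-83,22,0,0,-0.12,0]]]';  python3 -m inch '[[[0,0,0,0,0,0,0],[0,0,0,0,0,0,0]]]'; python3 -c "
from h import *
print(mv((.4646,.0659,.049),(np.pi,0,.04)))"
```

```text
time: 26.2
position: [0.4624, 0.0665, 0.1295]
orientation: [3.14, 0.002, 0.041]
wrist_force: [-0.1, 0.2, -1.0]
width: 0.0114
finger_force: 30.0
time: 26.4
position: [0.4655, 0.0658, 0.1307]
orientation: [-3.141, -0.001, 0.038]
wrist_force: [-0.4, 0.6, -0.6]
width: 0.0113
finger_force: 30.0
(array([-1. , -0. , 81.7]), array([-0.0007, -0.0007, -0.0017]))
```

```bash
python3 -m inch '[[[0,0,20,0,0,0,0],[0,0,45,0,0,0,0],[0,0,62,0,0,0,0],[0,0,74,0,0,0,0],[0,0,80,0,0,0,0],[0,0,81,0,0,0,0],[0,0,81,0,0,0,0]]]';  python3 -m inch '[[[0,0,0,0,0,0,20],[0,0,0,0,0,0,20],[0,0,0,0,0,0,20],[0,0,-25,0,0,0,20],[0,0,-65,0,0,0,20],[0,0,-105,0,0,0,50],[0,0,-150,0,0,0,50],[0,0,-180,0,0,0,50]]]'; python3 -c "
from h import *
a=bot.camera('scene')
cv2.imwrite('pics/k.png',cv2.resize(a[160:290,210:370,::-1],(736,598),interpolation=2))
print(mv((.4332+.014,.1012+.0005,.15),(np.pi,0,.04)))"
```

```text
time: 27.1
position: [0.4648, 0.0666, 0.05]
orientation: [-3.141, -0.001, 0.04]
wrist_force: [0.6, 0.4, -0.8]
width: 0.0115
finger_force: 30.0
time: 27.9
position: [0.4651, 0.0669, 0.2331]
orientation: [3.141, -0.004, 0.04]
wrist_force: [0.9, 0.3, -0.0]
width: 0.0363
finger_force: 0.0
(array([-19.8, -35.4,  87. ]), array([ 0.0015, -0.0111,  0.0001]))
```

View pics/k.png

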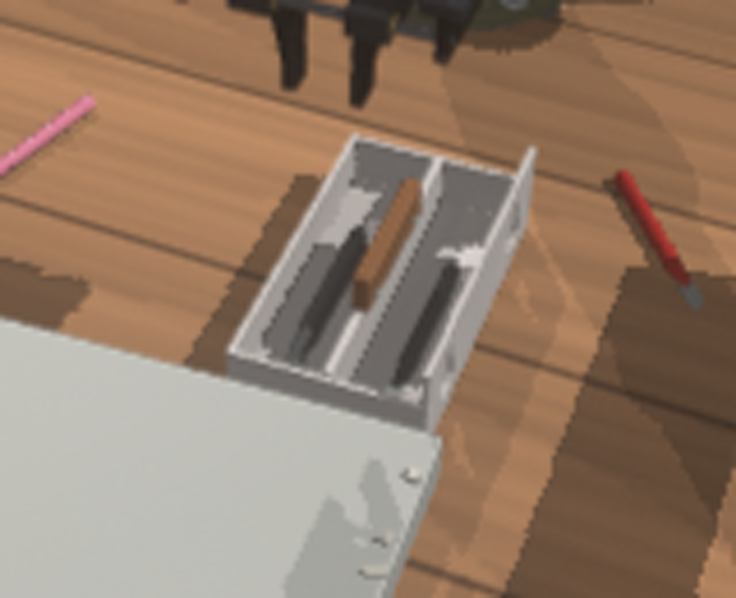

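All the chisels lie in the caddy: rear at (428,325), front pair at (330,290). The slab is empty. Regripping slightly towards the loaded end, for balance.

```bash
python3 -m inch '[[[-10,-18,20,0,0,0,50],[-19,-34,40,0,0,0,50],[-19,-35,60,0,0,0,50],[-19,-35,80,0,0,0,50],[-19,-35,86,0,0,0,50],[-19,-35,86,0,0,0,50]]]' 55; python3 -c "
from h import *
print(mv((.4332+.014,.1012+.0005,.070),(np.pi,0,.04)))"
```

```text
time: 28.55
position: [0.4432, 0.1006, 0.143]
orientation: [-3.142, 0.002, 0.04]
wrist_force: [0.4, -0.0, 0.6]
width: 0.0498
finger_force: 0.0
(array([ 4.2, -0.9, 72.9]), array([-0.    ,  0.0017, -0.    ]))
```

```bash
python3 -m inch '[[[2,-1,20,0,0,0,50],[3,-1,45,0,0,0,50],[3,-1,62,0,0,0,50],[3,-1,71,0,0,0,50],[3,-1,71,0,0,0,50],[3,-1,71,0,0,0,30],[3,-1,71,0,0,0,10],[3,-1,71,0,0,0,0]]]'; python3 -m inch '[[[0,0,0,0,0,0,0],[0,0,0,0,0,0,0],[0,0,0,0,0,0,0],[0,0,0,0,0,0,0],[0,0,0,0,0,0,0]]]';  python3 -m inch '[[[0,0,-4,0,0,0,0],[0,0,-10,0,0,0,0],[0,0,-20,0,0,0,0],[0,0,-35,0,0,0,0],[0,0,-55,0,0,0,0],[0,0,-75,0,0,0,0],[0,0,-90,0,0,0,0],[0,0,-90,0,0,0,0]]]'; python3 -m inch '[[[0,0,0,0,0,0,0],[0,0,0,0,0,0,0]]]'; python3 -c "
from h import *
print(bot.get_obs()['ft_torque'])
c=np.array([[.6206,-.3152],[.6244,-.5323],[.3246,-.3177],[.3289,-.5206]]);print(c.mean(0))
a=bot.camera('scene')
cv2.imwrite('pics/l.png',cv2.resize(a[120:290,180:400,::-1],(736,568),interpolation=2))"
```

```text
time: 29.35
position: [0.4475, 0.1019, 0.0735]
orientation: [3.141, -0.002, 0.04]
wrist_force: [-0.6, -0.6, -0.9]
width: 0.0335
finger_force: 0.0
time: 29.85
position: [0.4469, 0.1017, 0.0727]
orientation: [3.141, -0.0, 0.04]
wrist_force: [-0.5, -1.6, 2.2]
width: 0.0135
finger_force: 55.0
time: 30.65
position: [0.4482, 0.1023, 0.1649]
orientation: [3.141, -0.005, 0.04]
wrist_force: [0.8, 0.3, -7.2]
width: 0.0135
finger_force: 55.0
time: 30.85
position: [0.4458, 0.1017, 0.1615]
orientation: [3.141, 0.002, 0.04]
wrist_force: [-0.4, -0.4, -6.5]
width: 0.0133
finger_force: 55.0
[ 0.04409703 -0.00994522 -0.00457675]
[ 0.474625 -0.42145 ]
```

View pics/l.png

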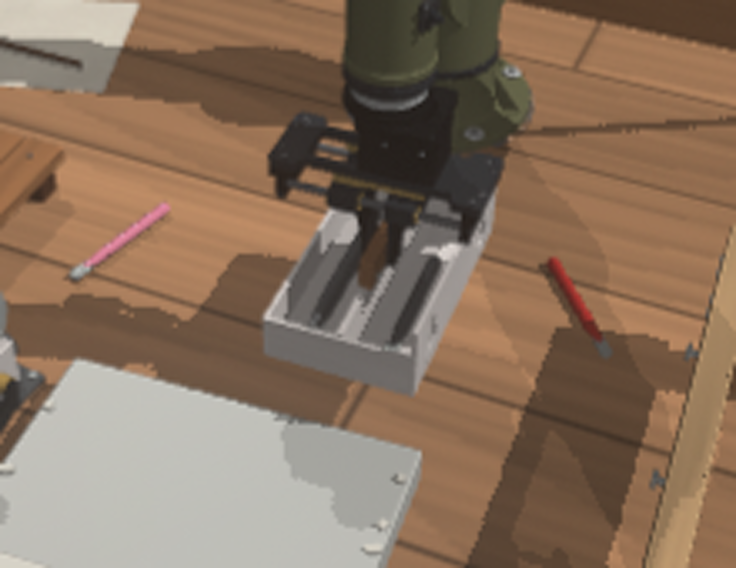

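The loaded caddy hangs level with the chisels in it, about (375,290) in the crop. I'll check the stand pose in both views, then carry.

```bash
python3 - <<'E'
from h import *
g=lambda u,v:(59.7+u*.575,119.7+v*.575)
for p in [(165,57),(242,77),(153,163),(72,139)]: print(at("scene",g(*p),.05).round(4))
im=bot.camera("top")
cv2.imwrite("pics/m.png",cv2.resize(im[175:290,400:510,::-1],(570,596),interpolation=2))
E
```

```text
[ 0.334 -0.506  0.05 ]
[ 0.3278 -0.3158  0.05  ]
[ 0.6189 -0.3248  0.05  ]
[ 0.6265 -0.5039  0.05  ]
```

View pics/m.png

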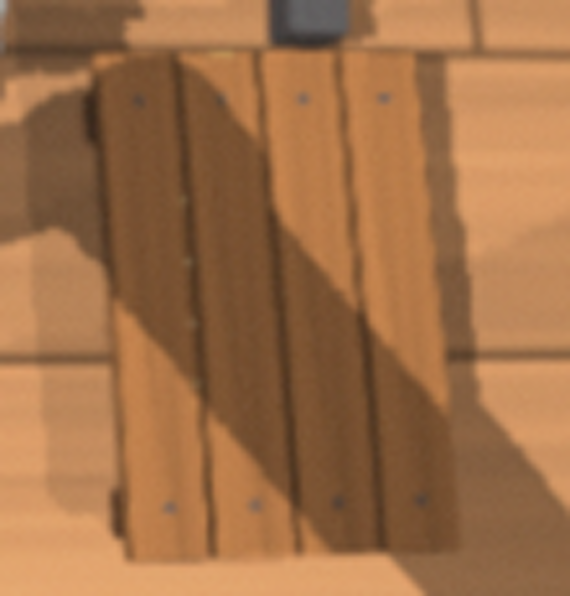

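The stand's top corners are at crop (97,60), (415,52), (458,550) and (127,560).

```bash
python3 - <<'E'
from h import *
c=np.array([at("top",(400+u/5.182-.4,175+v/5.183-.4),.05)[:2] for u,v in[(97,60),(415,52),(458,550),(127,560)]]);print(c.round(4))
r=cv2.minAreaRect((c*1000).astype(np.float32));print(r, c.mean(0)); l=(c[0]+c[1]-c[2]-c[3]);y=np.arctan2(l[1],l[0]);print("yaw",y)
t=c.mean(0)+.014*np.array([np.cos(y),np.sin(y)]);print(t)
print(mv((t[0],t[1],.165),(np.pi,0,y)),mv((.45,-.10,.165)))
E
```

```text
[[ 0.6178 -0.3164]
 [ 0.6246 -0.516 ]
 [ 0.3262 -0.5179]
 [ 0.324  -0.3175]]
((474.29449462890625, -416.7625732421875), (299.4210205078125, 200.44712829589844), 0.35899001359939575) [ 0.47314249 -0.41696054]
yaw 0.004977286123018979
[ 0.48714232 -0.41689085]
(array([ 20.5, 519.9,  -3.6]), array([0.    , 0.0021, 0.035 ])) (array([ -4. , 201.7,  -3.5]), array([0., 0., 0.]))
```

```bash
python3 -m inch '[[[0,10,-3,0,0,0,0],[0,30,-3,0,0,0,0],[0,60,-3,0,0,0,0],[0,93,-3,0,0,0.01,0],[0,127,-3,0,0,0.02,0],[0,161,-3,0,0,0.03,0],[0,195,-3,0,0,0.035,0],[0,229,-3,0,0,0.035,0]]]'; python3 -m inch '[[[1,34,0,0,0,0,0],[2,68,0,0,0,0,0],[4,102,0,0,0,0,0],[7,136,0,0,0,0,0],[10,170,0,0,0,0,0],[14,202,0,0,0,0,0],[17,228,0,0,0,0,0],[19,245,0,0,0,0,0]]]'; python3 -c "
from h import *
print(mv((.4871,-.4169,.165),(np.pi,0,.005)))"
```

```text
time: 31.75
position: [0.4553, -0.1293, 0.1653]
orientation: [3.141, 0.001, 0.004]
wrist_force: [0.8, -0.0, -7.1]
width: 0.0137
finger_force: 55.0
time: 32.55
position: [0.4745, -0.3753, 0.1647]
orientation: [3.141, 0.002, 0.002]
wrist_force: [-0.1, -0.4, -7.4]
width: 0.0137
finger_force: 55.0
(array([12.5, 41.6, -0.3]), array([ 0.0004,  0.0017, -0.0034]))
```

```bash
python3 -m inch '[[[6,20,0,0,0,0,0],[11,34,0,0,0,0,0],[12,41,0,0,0,0,0],[12,41,5,0,0,0,0],[12,41,15,0,0,0,0],[12,41,25,0,0,0,0],[12,41,34,0,0,0,0],[12,41,36,0,0,0,0]]]'; python3 -m inch '[[[0,0,2,0,0,0,0],[0,0,4,0,0,0,0],[0,0,4,0,0,0,0]]]';python3 -m inch '[[[0,0,1,0,0,0,0],[0,0,2,0,0,0,0],[0,0,2,0,0,0,0]]]'
```

```text
time: 33.35
position: [0.4872, -0.4115, 0.1274]
orientation: [-3.139, 0.003, 0.006]
wrist_force: [0.8, -0.0, -6.6]
width: 0.0137
finger_force: 55.0
time: 33.65
position: [0.4883, -0.4129, 0.1257]
orientation: [3.141, -0.0, 0.005]
wrist_force: [-0.8, 0.5, -7.0]
width: 0.0133
finger_force: 55.0
time: 33.95
position: [0.4882, -0.4128, 0.1235]
orientation: [3.142, 0.0, 0.005]
wrist_force: [-0.1, -0.8, -7.0]
width: 0.0134
finger_force: 55.0
```

```bash
python3 -m inch '[[[0,3,1,0,0,0,0],[0,3,2,0,0,0,0],[0,3,2,0,0,0,0]]]';python3 -m inch '[[[0,0,1,0,0,0,0],[0,0,1,0,0,0,0]]]'
```

```text
time: 34.25
position: [0.4887, -0.4156, 0.1228]
orientation: [3.141, -0.001, 0.005]
wrist_force: [-2.1, 4.0, 2.0]
width: 0.0133
finger_force: 55.0
time: 34.45
position: [0.4887, -0.4156, 0.1228]
orientation: [3.141, -0.001, 0.005]
wrist_force: [-4.8, 5.5, 6.9]
width: 0.0138
finger_force: 55.0
```

Seated. Releasing and backing off.

```bash
python3 -m inch '[[[0,0,-1,0,0,0,40],[0,0,-1,0,0,0,40],[0,0,-1,0,0,0,40],[0,0,-1,0,0,0,40],[0,0,-30,0,0,0,40],[0,0,-70,0,0,0,40],[0,0,-110,0,0,0,40],[0,0,-140,0,0,0,40]]]';python3 -m inch '[[[0,-40,0,0,0,0,40],[0,-85,0,0,0,0,40],[0,-130,0,0,0,0,40],[0,-175,0,0,0,0,40],[0,-215,0,0,0,0,40],[0,-240,0,0,0,0,40],[0,-240,0,0,0,0,40],[0,-240,0,0,0,0,40]]]'; python3 -c "
from h import *
b=bot.camera('top');a=bot.camera('scene')
cv2.imwrite('pics/n.png',np.hstack([cv2.resize(b[165:295,400:510,::-1],(380,449),interpolation=2),cv2.resize(a[110:250,60:190,::-1],(417,449),interpolation=2)]))"
```

```text
time: 35.25
position: [0.4888, -0.4164, 0.2634]
orientation: [3.139, -0.002, 0.005]
wrist_force: [0.5, -0.7, 0.3]
width: 0.0395
finger_force: 0.0
time: 36.05
position: [0.4872, -0.1761, 0.2608]
orientation: [3.14, -0.001, 0.006]
wrist_force: [0.4, -0.1, 0.3]
width: 0.0399
finger_force: 0.0
```

View pics/n.png

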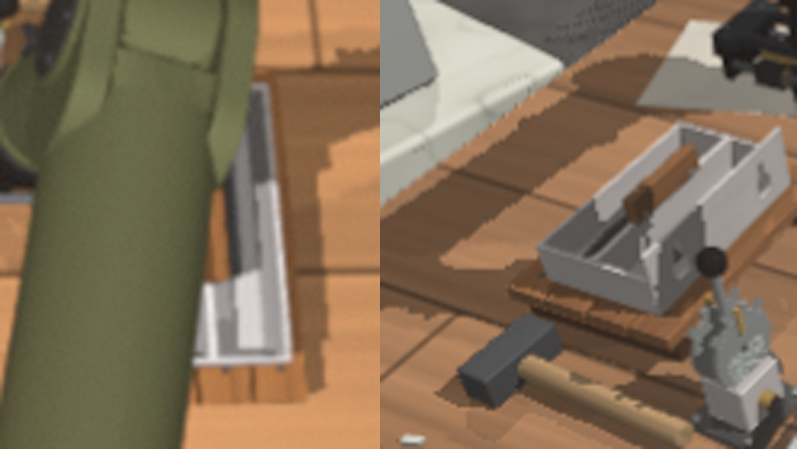

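The caddy stands wholly on the stand: in the top half its right rim is at (290,360), inside the stand's edge at (300,400). The lever is upright and the hammer undisturbed. Handing in.

```bash
python3 -c "
from rig import bot
print(bot.sign_off())"
```

```text
the job is handed in; nothing more can be done
None
```

I handed the job in at about 36 s on the robot's clock: the air lever is upright in its middle notch, the caddy with all three chisels present is set down on the stand, and I saw no sign that the tub, hammer or brush moved; the hand-in gave no verdict.

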